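Return the fallen sauce bottle to the condiment carousel and present it

ROBOT

A 6-joint arm with a two-finger parallel gripper is mounted at the origin on the work surface. World frame = base frame: x ahead of the robot, y to its left, z up, the work surface at z = 0. Lengths are in m, angles in rad, forces in N, time in s.
With the tool pointing down it reaches from about 0.35 to 0.775 m from the base axis. Payload 7.3 kg.
Tool frame: the origin (TCP) lies between the finger pads; the fingertips stand 8 mm ahead of it and the grasp point (between the pads) lies 11 mm behind it (robot.nose_length is the distance from the TCP to the fingertips, in m); z points along the fingers, y is the line along which they close (so a half turn about z gives the same grasp; the last joint's range is limited). The gripper opens to 92 mm and grips with 3 to 60 N. Pads are 19 mm wide; open, the fingers measure 130 mm over their backs; the gripper's body (75 mm by 190 mm) begins 47 mm behind the grasp point.
Start: joints at [-1.45, 0.342, 1.524, -0, 1.275, -0.146], TCP at [0.138, -0.506, 0.235] pointing down, gripper open.
Joint ranges: [-2.53, 2.53], [-0.77, 2.02], [0.04, 2.7], [-1, 4.14], [0.28, 2.66], [-3.11, 3.11]. Speed limits (rad/s): [2.57, 2.57, 3.14, 3.14, 3.14, 3.14].

INTERFACE

Orientations are given as [roll, pitch, yaw] about the fixed x, y, z axes, in that order (R = Rz(yaw) Ry(pitch) Rx(roll)).
In Python, from cell import robot gives the robot as it stands. The module is installed in compiled form; this text tells all that it offers.
- The arm moves only by the shell command python3 -m jog 'ROWS' [FORCE]. ROWS is JSON, a list that holds one entry, the list of rows, each a list of 5 numbers: the gripper's target within -1 to 1 (fully open at 1, half-way at 0, shut at -1), then the shift along the tool's x, y, z in m, then the turn about the tool's z in rad. A call has 1 to 5 rows; each row is the pose to reach, as a shift and turn from the pose commanded when the call began, along the tool's axes at that moment; what a row does not reach only later rows make up. A row lasts 1/12 s, in which the tool goes at most 41.7 mm and 7.16 degrees, less where a joint would pass 70% of its speed; a pose out of reach is approached as far as the arm can. A call with a gripper value outside its range is refused whole. The fingers move at their own pace and stop on an object; FORCE is the grip in N (left out, the last holds). Time passes only in rows, so rows that repeat a pose let the fingers close. It gives the time, the measured TCP pose, the force, the opening and the grip force at its end, in the units of the state.
- robot.observe(): the state, without advancing time (a new reading comes with each control period).
- robot.read_camera(name): name is "scene" or "top" or "wrist"; returns the picture (384x512x3 uint8, red, green, blue); there is no depth.
- robot.camera_model(name): a dict with "camera_matrix" (3x3 intrinsics, pixels), "position" and "attitude" of the camera in the world; the wrist camera has in their place "mount" (4x4, takes a point from camera to tool coordinates, whose origin is the TCP and whose axes are the flange's). Camera axes: x right, y down, z forward; pixel columns grow to the right and rows downward; lengths in m; the calibration is good to about 2 mm. A picture is of the moment at which its call begins: read the wrist's pose just before it. camera_model takes no time and is no camera call.
- robot.hand_in(): hands the job in; it is judged then, once.
The state is a dict: "time": time; "qpos": joint angles; "qvel": joint speeds; "joint_efforts": joint torques, N m; "tool_pos": TCP position; "tool_rot": TCP orientation; "contact_force": force on the tool from outside, world axes, zero at the start; "torque": the same for the moment, N m; "opening": finger opening in m; "grip_force": force on a finger pad.
Only numpy, scipy, OpenCV 4.12 (cv2) and the standard library are available. Lean on these libraries where they do the work, as an engineer would, in place of code of your own. Each camera call takes 0.05 s, during which the arm holds its last target. There are 200 camera calls.

TASK

The square sauce bottle has fallen over on the bench: stand it upright in the one empty well of the condiment carousel, leaving the carousel turned away as it is, and let go of it. Then turn the carousel until that bottle faces the front pointer on the carousel's foot, and finish with the gripper still holding the carousel still by its centre handle, without letting go. Leave the plates, the tub and the soap bottle where they are.

Things in the scene. Friction and masses are not known exactly. Their poses are not given: they have to be found in the camera images.
- bottle: Square amber sauce bottle with a small round black cap, about 250 g, lying on one flat side on the bench at the start, cap pointing roughly away from the robot. Body 46 x 46 mm square and 88 mm tall, then a short neck, cap 28 mm in diameter on top; 118 mm tall overall; its lower part is the heavy one. Origin: centre of its underside (so 23 mm above the bench while it lies); its z axis runs from the underside to the cap.
- well (a point): Centre of the floor of the empty well on the turning disc, 28 mm above the bench. The well is a pale wooden round ring 72 mm in inner diameter, 80 mm outer, wall 10 mm high; it sits 85 mm from the carousel's axis and turns with the disc. The square bottle fits in loosely at any yaw, and rocks if the carousel is jerked. The three other wells, at 90 degree steps, hold round jars fixed in them, up to 93 mm above the bench.
- handle (a point): The carousel's centre handle: a wooden bar 60 mm long, 14 mm wide and 26 mm tall with rounded edges, on a steel post 10 mm in diameter on the carousel's vertical axis, fixed to the disc. Origin: the bar's centre, on the axis, 152 mm above the bench (bar from 139 to 165 mm). Its x axis is the bar's length, horizontal; the empty well lies along its -x. It is gripped across its 14 mm width (its y).
- carousel (a joint): Angle of the dark wooden disc (264 mm in diameter, top 28 mm above the bench) on its fixed foot, rad, positive anticlockwise seen from above. 0: the empty well is exactly at the front pointer; it starts negative (turned clockwise from the front), between -1.3 and -0.7. Slight friction (0.06 N m); stays where it is left.
- front (a point): Tip of the front pointer: a flat black triangular point with a small steel stud, part of the fixed foot, sticking out from under the disc; tip 160 mm from the axis (28 mm past the disc's edge), 10 mm above the bench. It points roughly towards the robot, within 20 degrees or so.
- plates: Stack of four white and blue plates, 146 mm in diameter, 48 mm tall, bystander. Origin: centre of the underside.
- tub: Open clear plastic tub, 100 x 140 x 50 mm, bystander. Origin: centre of the underside.
- soap: White plastic soap bottle, 60 mm in diameter, 150 mm tall, standing, bystander. Origin: centre of the underside.
Things that resemble listed ones, but are neither listed nor needed, are in the scene too. There is more than one size of the bottle; the job needs the largest.

How it is judged:
By the outcome, as a careful person would: the job done as asked, in the order asked, and still so for the second after the job is handed in, while the arm keeps its last pose, push and grip.
It also fails if it takes over 54 s, if anything falls off the work surface, if the arm or the gripper's body presses on something with over 40 N, if the wrist force passes 120 N, or if a joint passes its speed limit or range.

## Working session

There is one attempt and no reset: what is moved stays moved. The work goes in short steps, Python scripts to look and compute and a shell command to move; the robot and the scene stay as the last step left them, time stands still between calls to the robot, and variables do not carry over. Pictures are saved under pics/ and viewed, at most 10 in all, crops included, and the job is handed in when it is done.

```bash
mkdir -p pics; cat > h.py <<'E'
import numpy as np, cv2
from cell import robot
from scipy.spatial.transform import Rotation as R
def cam(name):
    m=robot.camera_model(name); K=np.array(m["camera_matrix"])
    if name=="wrist":
        s=robot.observe(); T=np.eye(4); T[:3,:3]=R.from_euler("xyz",s["tool_rot"]).as_matrix(); T[:3,3]=s["tool_pos"]
        W=T@np.array(m["mount"]); return K,W[:3,:3],W[:3,3]
    a=np.array(m["attitude"])
    A=a if a.shape==(3,3) else R.from_euler("xyz",a).as_matrix()
    return K,A,np.array(m["position"])
def ray(c,u,v,z):
    K,A,p=c; d=A@np.linalg.solve(K,[u,v,1.]); return p+d*(z-p[2])/d[2]
def proj(c,P):
    K,A,p=c; q=K@(A.T@(np.array(P)-p)); return q[:2]/q[2]
E
python3 - <<'E'
from h import *
ims=[]
for n in("scene","top"):
    print(robot.camera_model(n)); im=robot.read_camera(n)[:,:,::-1]; cv2.imwrite(f"pics/{n}0.png",im)
print(robot.camera_model("wrist")); print(robot.observe())
cv2.imwrite("pics/top0b.png",cv2.resize(cv2.imread("pics/top0.png"),(800,600),interpolation=cv2.INTER_CUBIC))
E
```

```text
{'camera_matrix': array([[445.94795391,   0.        , 258.11464203],
       [  0.        , 445.94795391, 187.77435141],
       [  0.        ,   0.        ,   1.        ]]), 'position': array([ 1.21211175, -0.54849181,  1.09230959]), 'attitude': array([-2.44489382,  0.00906832,  0.8966059 ])}
{'camera_matrix': array([[496.374628  ,   0.        , 259.18307839],
       [  0.        , 496.374628  , 188.66622203],
       [  0.        ,   0.        ,   1.        ]]), 'position': array([ 0.32729522, -0.03874126,  1.71427744]), 'attitude': array([-2.98252009,  0.00707663, -1.58101833])}
{'camera_matrix': array([[333.72754244,   0.        , 254.44343941],
       [  0.        , 333.72754244, 191.55836834],
       [  0.        ,   0.        ,   1.        ]]), 'mount': array([[ 9.54132210e-08, -9.57045561e-01, -2.89937568e-01,
         7.79735248e-02],
       [ 9.99999812e-01,  1.77894721e-04, -5.86877861e-04,
         4.68742433e-04],
       [ 6.13247215e-04, -2.89937514e-01,  9.57045381e-01,
        -1.49580844e-01],
       [ 0.00000000e+00,  0.00000000e+00,  0.00000000e+00,
         1.00000000e+00]])}
{'time': 0.1, 'qpos': array([-1.44997481e+00,  3.42652746e-01,  1.52494576e+00,  3.57295583e-05,
        1.27538552e+00, -1.46001409e-01]), 'qvel': array([-0.00193033,  0.00030776, -0.00338223,  0.00161902,  0.00089357,
        0.00074433]), 'joint_efforts': array([ 1.29172364e-03, -4.32004380e+01, -2.44694817e+01,  7.18781585e-02,
        5.26148966e-02, -3.65305823e-05]), 'tool_pos': array([ 0.13841328, -0.50605464,  0.23410614]), 'tool_rot': array([-3.14022106e+00, -2.36224837e-04,  2.66812337e-01]), 'contact_force': array([-0.05358909, -0.03240261,  0.38171282]), 'torque': array([-0.0088615 , -0.04595408, -0.01756876]), 'grip_force': 0.0, 'opening': 0.09193721462601868}
```

View pics/top0b.png

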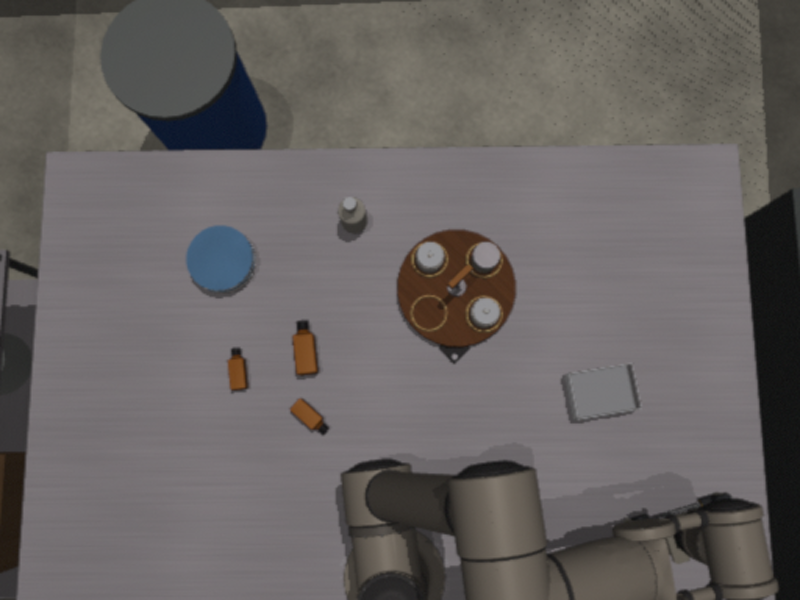

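View pics/scene0.png

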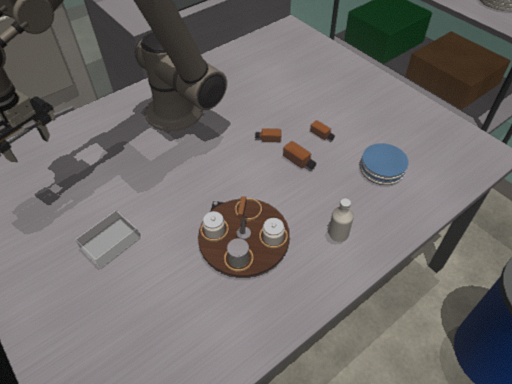

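Candidates for the bottle (800x600 top view): A (305,348), the largest, cap pointing away; B (237,371), small, cap away; C (309,415), small, cap towards the robot. A fits. The empty well is at (429,313), the pointer at (454,357) and the handle at (460,277). Next I measure them and take a close crop.

```bash
cat > m.py <<'E'
from h import *
im=cv2.imread("pics/top0.png"); c=cam("top"); hsv=cv2.cvtColor(im,cv2.COLOR_BGR2HSV)
m=cv2.inRange(hsv,(5,140,120),(20,255,255)); cv2.imwrite("pics/mask.png",m)
for k in cv2.findContours(m,0,2)[0]:
    if cv2.contourArea(k)<60: continue
    r=cv2.minAreaRect(k); z=.046 if r[0][0]<250 else .165
    b=np.array([ray(c,*p,z)[:2] for p in cv2.boxPoints(r)])
    print("amber px",np.round(r[0]),"c",b.mean(0).round(4),"sides",np.round([np.linalg.norm(b[1]-b[0]),np.linalg.norm(b[2]-b[1])],4),"dirs",np.degrees([np.arctan2(*(b[1]-b[0])[::-1]),np.arctan2(*(b[2]-b[1])[::-1])]).round(1))
# dark disc
d=cv2.inRange(hsv,(0,70,20),(20,255,140)); d[:,:240]=0; d[240:]=0
k=max(cv2.findContours(cv2.morphologyEx(d,cv2.MORPH_CLOSE,np.ones((9,9))),0,2)[0],key=cv2.contourArea)
P=np.array([ray(c,*p[0],.028)[:2] for p in cv2.convexHull(k)])
A=np.c_[2*P,np.ones(len(P))]; s=np.linalg.lstsq(A,(P**2).sum(1),rcond=None)[0]
print("disc",s[:2],np.sqrt(s[2]+s[0]**2+s[1]**2))
x=lambda u0,v0,u1,v1,f:cv2.resize(im[v0:v1,u0:u1],None,fx=f,fy=f,interpolation=cv2.INTER_CUBIC)
a=x(180,190,220,250,7); b=x(250,140,335,240,5)
C=np.zeros((500,800,3),np.uint8); C[:420,:280]=a; C[:500,300:725]=b; cv2.imwrite("pics/crop.png",C)
E
python3 m.py
```

```text
amber px [196. 264.] c [0.3437 0.1848] sides [0.0255 0.0591] dirs [ -45.2 -134.7]
amber px [195. 226.] c [0.471  0.1894] sides [0.0359 0.0778] dirs [ -83.9 -172.8]
disc [ 0.61389488 -0.14136314] 0.13023992214720684
```

View pics/crop.png

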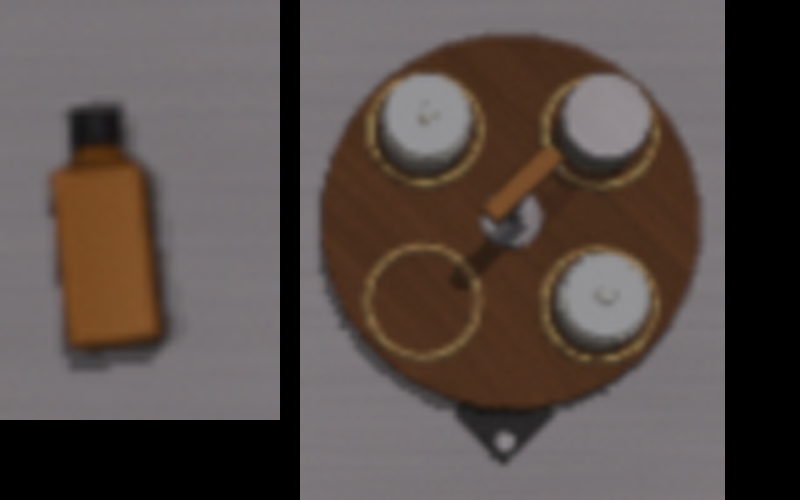

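The close crop shows A's square body with a round black cap about 20 mm long (crop 96,127) and its base edge at (112,342). The body measures roughly 43 x 84 mm, so it is the largest bottle. The empty well centre is at (422,301), the pointer tip at (503,464), and the bar ends at (487,214) and (560,154).

```bash
cat > m2.py <<'E'
from h import *
c=cam("top")
L=lambda x,y,z:ray(c,180+(x+.5)/7-.5,190+(y+.5)/7-.5,z)
Q=lambda x,y,z:ray(c,250+(x-299.5)/5-.5,140+(y+.5)/5-.5,z)
cap=L(96,127,.035);base=L(114,343,.046); print("cap",cap,"base",base,np.linalg.norm((cap-base)[:2]),"axis deg",np.degrees(np.arctan2(*(cap-base)[1::-1])))
w=Q(422,301,.038);f=Q(503,464,.01);h1=Q(490,215,.165);h2=Q(558,154,.165);h=(h1+h2)/2
jars=[Q(422,301,.038),Q(601,302,.036),Q(600,129,.036),Q(424,127,.036)];a=np.mean(jars,0)
print("well",w,"front",f,"handle",h,"len",np.linalg.norm(h1-h2),"axis by rings",a)
print("well-axis",np.linalg.norm((w-a)[:2]),"front-axis",np.linalg.norm((f-a)[:2]))
an=lambda v:np.degrees(np.arctan2(v[1],v[0]))
print("ang well",an(w-a),"front",an(f-a),"bar",an(h1-h2))
s=robot.observe();Rt=R.from_euler("xyz",s["tool_rot"]).as_matrix();print(Rt.round(3));print("to cap, tool axes",Rt.T@(cap-s["tool_pos"]))
E
python3 m2.py
```

```text
cap [0.53360792 0.19567509 0.035     ] base [0.42799713 0.18438227 0.046     ] 0.10621283425835613 axis deg 6.103369123645247
well [ 0.55733822 -0.07971949  0.038     ] front [ 0.44781303 -0.13422929  0.01      ] handle [ 0.61379891 -0.14246446  0.165     ] len 0.05866307706331137 axis by rings [ 0.61688945 -0.14218298  0.0365    ]
well-axis 0.08630200117723283 front-axis 0.16926338928196613
ang well 133.6327174495614 front 177.3066800460949 bar 131.46431926514168
[[ 0.965  0.264 -0.   ]
 [ 0.264 -0.965  0.001]
 [ 0.    -0.001 -1.   ]]
to cap, tool axes [ 0.56618072 -0.5724299   0.20002522]
```

```bash
for i in 1; do :; done
python3 -m jog '[[[1,0.028,-0.028,0,0],[1,0.056,-0.056,0,0],[1,0.084,-0.084,0,0],[1,0.112,-0.112,0,0],[1,0.14,-0.14,0,0]]]'
python3 -m jog '[[[1,0.028,-0.028,0,0],[1,0.056,-0.056,0,0],[1,0.084,-0.084,0,0],[1,0.112,-0.112,0,0],[1,0.14,-0.14,0,0]]]'
python3 -m jog '[[[1,0.028,-0.028,0,0],[1,0.056,-0.056,0,0],[1,0.084,-0.084,0,0],[1,0.112,-0.112,0,0],[1,0.14,-0.14,0,0]]]'
python3 -m jog '[[[1,0.028,-0.028,0,0.04],[1,0.056,-0.056,0,0.08],[1,0.084,-0.084,0,0.12],[1,0.112,-0.112,0,0.15],[1,0.112,-0.14,0,0.15]]]'
python3 - <<'E'
from h import *
c=cam("wrist"); im=robot.read_camera("wrist")[:,:,::-1]; cv2.imwrite("pics/w1.png",im)
s=robot.observe(); print(s["time"],s["tool_pos"],s["tool_rot"],s["qpos"])
print(proj(c,[.5336,.1957,.035]),proj(c,[.428,.1844,.046]))
E
```

```text
time: 0.52
tool_pos: [0.2369, -0.3326, 0.2344]
tool_rot: [-3.141, 0.0, 0.266]
contact_force: [1.3, 0.3, 0.5]
opening: 0.0916
grip_force: 0.0
time: 0.93
tool_pos: [0.335, -0.1606, 0.2347]
tool_rot: [3.142, 0.0, 0.266]
contact_force: [1.2, -1.2, 0.2]
opening: 0.0918
grip_force: 0.0
time: 1.35
tool_pos: [0.4332, 0.0115, 0.2346]
tool_rot: [3.141, 0.0, 0.267]
contact_force: [0.7, -0.8, 0.2]
opening: 0.0917
grip_force: 0.0
time: 1.77
tool_pos: [0.507, 0.1766, 0.2337]
tool_rot: [-3.141, -0.001, 0.115]
contact_force: [-1.0, 0.5, 0.5]
opening: 0.0917
grip_force: 0.0
1.8167 [0.50341537 0.18020009 0.23356432] [-3.13871415e+00  1.53422844e-03  1.19519558e-01] [0.19861569 0.36119874 1.49870576 0.00311902 1.28299147 1.64900739]
[238.83261206 140.23682076] [238.8309717  238.16299208]
```

View pics/w1.png

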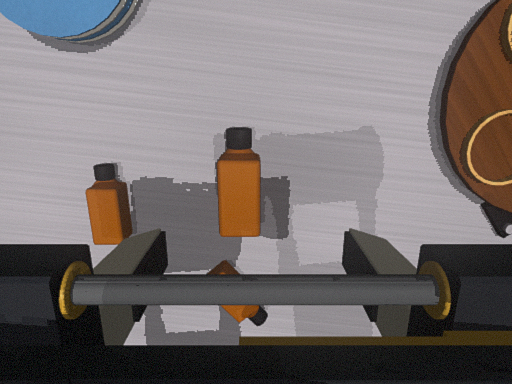

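The wrist view shows the bottle with its cap at (239,139) and base at (239,236). That agrees with the top-view prediction of (239,140) and (239,238), and the yaw is already aligned. I'll descend over the cap with the fingers partly closed.

```bash
python3 -m jog '[[[0.3,0.02,-0.012,0.02,0],[0.3,0.033,-0.012,0.05,0],[0.3,0.033,-0.012,0.085,0],[0.3,0.033,-0.012,0.12,0],[0.3,0.033,-0.012,0.15,0]]]'
python3 -m jog '[[[0.3,0,0,0.02,0],[0.3,0,0,0.04,0],[0.3,0,0,0.055,0],[0.3,0,0,0.067,0],[0.3,0,0,0.067,0]]]'
python3 - <<'E'
from h import *
im=robot.read_camera("wrist")[:,:,::-1]; cv2.imwrite("pics/w2.png",im)
s=robot.observe(); print(s["time"],s["tool_pos"],s["tool_rot"],s["opening"])
E
```

```text
time: 2.23
tool_pos: [0.5343, 0.1894, 0.0822]
tool_rot: [3.141, 0.002, 0.117]
contact_force: [0.4, 0.9, -0.0]
opening: 0.0633
grip_force: 0.0
time: 2.65
tool_pos: [0.5332, 0.1891, 0.0149]
tool_rot: [3.141, 0.006, 0.117]
contact_force: [-0.4, -0.2, -0.6]
opening: 0.0598
grip_force: 0.0
2.7 [0.53409917 0.18928028 0.01633699] [3.14114081 0.00368231 0.11678043] 0.0595484447145707
```

View pics/w2.png

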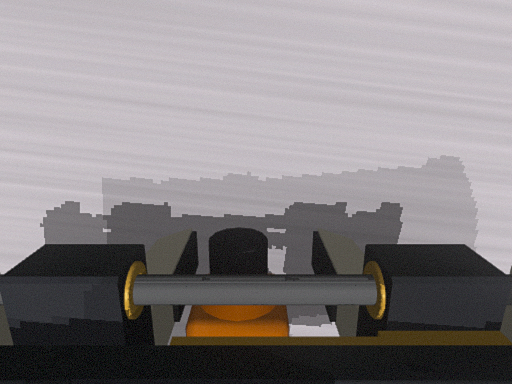

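The cap sits between the fingers, about 6 mm left of centre (column 238 against 254), and the pads are over the cap. I'll centre and grip it lightly so it can pivot.

```bash
python3 -m jog '[[[0.3,0.001,-0.006,0,0],[0.3,0.001,-0.006,0,0],[-1,0.001,-0.006,0,0],[-1,0.001,-0.006,0,0],[-1,0.001,-0.006,0,0]]]' 6
python3 -m jog '[[[-1,0,0,0,0],[-1,0,0,0,0],[-1,0,0,0,0],[-1,0,0,0,0]]]' 6
```

```text
time: 3.12
tool_pos: [0.5359, 0.1959, 0.0183]
tool_rot: [3.142, -0.001, 0.117]
contact_force: [0.2, 0.4, 0.7]
opening: 0.0442
grip_force: 0.0
time: 3.45
tool_pos: [0.5357, 0.1959, 0.0178]
tool_rot: [-3.142, -0.0, 0.117]
contact_force: [-0.0, -0.4, 1.1]
opening: 0.0277
grip_force: 6.0
```

```bash
python3 -m jog '[[[-1,-0.004,0,-0.014,0],[-1,-0.01,0,-0.027,0],[-1,-0.017,0,-0.04,0],[-1,-0.026,0,-0.051,0],[-1,-0.036,0,-0.061,0]]]' 6
python3 -m jog '[[[-1,-0.012,0,-0.009,0],[-1,-0.025,0,-0.016,0],[-1,-0.038,0,-0.022,0],[-1,-0.052,0,-0.025,0],[-1,-0.066,0,-0.027,0]]]' 6
python3 - <<'E'
from h import *
im=robot.read_camera("wrist")[:,:,::-1]
im2=robot.read_camera("scene")[:,:,::-1]
a=cv2.resize(im2[60:240,200:440],None,fx=2,fy=2,interpolation=cv2.INTER_CUBIC)
C=np.zeros((384,800,3),np.uint8); C[:360,:480]=a; C[:240,480:800]=cv2.resize(im,(320,240)); cv2.imwrite("pics/c3.png",C)
E
```

```text
time: 3.87
tool_pos: [0.4997, 0.1916, 0.0792]
tool_rot: [3.142, -0.0, 0.117]
contact_force: [-0.4, 1.0, -1.9]
opening: 0.0275
grip_force: 6.1
time: 4.28
tool_pos: [0.434, 0.1839, 0.1062]
tool_rot: [-3.142, -0.001, 0.117]
contact_force: [-0.5, 0.6, -2.3]
opening: 0.0274
grip_force: 6.0
```

View pics/c3.png

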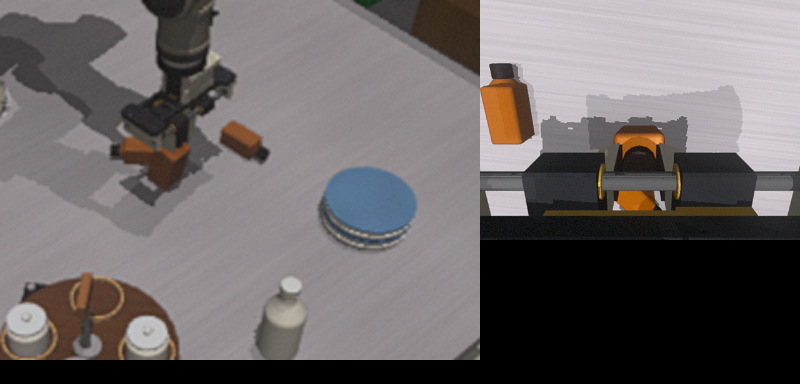

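The bottle now hangs nearly upright from the cap, with its base just off the bench (force about its weight), next to small bottle C. I'll move forward, away from C, and set it down on the bench to square it.

```bash
python3 -m jog '[[[-1,0.01,0,-0.01,0],[-1,0.03,0,-0.01,0],[-1,0.05,0,-0.01,0],[-1,0.06,0,-0.01,0],[-1,0.06,0,-0.01,0]]]' 6
python3 -m jog '[[[-1,0,0,0.005,0],[-1,0,0,0.01,0],[-1,0,0,0.013,0],[-1,0,0,0.015,0],[-1,0,0,0.015,0]]]' 6
python3 - <<'E'
from h import *
im=robot.read_camera("wrist")[:,:,::-1]
im2=robot.read_camera("scene")[:,:,::-1]
cv2.imwrite("pics/c4s.png",im2)
a=cv2.resize(im2[80:200,240:360],None,fx=4,fy=4,interpolation=cv2.INTER_CUBIC)
C=np.zeros((480,800,3),np.uint8); C[:,:480]=a; C[:240,480:800]=cv2.resize(im,(320,240)); cv2.imwrite("pics/c4.png",C)
E
```

```text
time: 4.8
tool_pos: [0.4967, 0.191, 0.1152]
tool_rot: [3.142, -0.002, 0.116]
contact_force: [1.2, -0.4, -3.9]
opening: 0.0276
grip_force: 6.0
time: 5.22
tool_pos: [0.4961, 0.1913, 0.1027]
tool_rot: [-3.141, -0.007, 0.117]
contact_force: [2.9, -0.9, 11.1]
opening: 0.0278
grip_force: 10.2
```

View pics/c4.png

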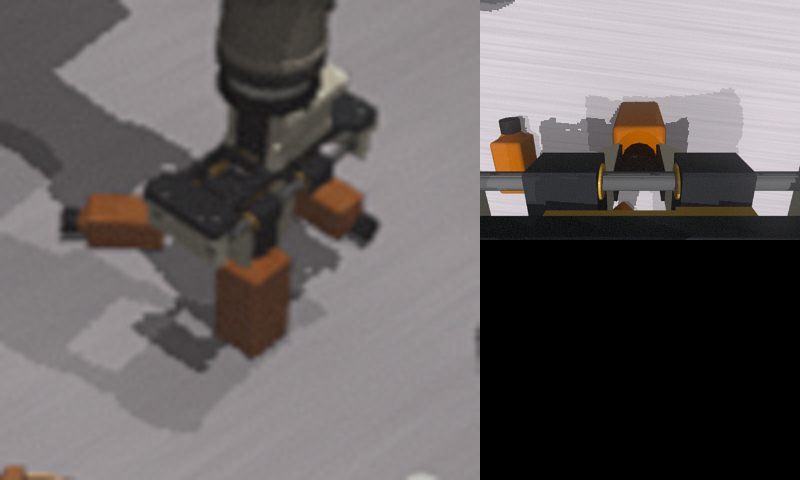

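The bottle stands upright on the bench, pressed with about 11 N, and its front face looks vertical in the wrist view. I'll relieve the press, let go briefly so it settles, and regrip firmly.

```bash
python3 -m jog '[[[-1,0,0,-0.002,0],[-0.3,0,0,-0.002,0],[-0.3,0,0,-0.002,0],[-0.3,0,0,-0.002,0],[-0.3,0,0,-0.002,0]]]' 6
python3 -m jog '[[[-1,0,0,0,0],[-1,0,0,0,0],[-1,0,0,0,0],[-1,0,0,0,0],[-1,0,0,0,0]]]' 25
python3 -m jog '[[[-1,0,0,-0.01,0],[-1,0,0,-0.03,0],[-1,0,0,-0.05,0],[-1,0,0,-0.065,0],[-1,0,0,-0.07,0]]]' 25
python3 - <<'E'
from h import *
c=cam("wrist");im=robot.read_camera("wrist")[:,:,::-1]; cv2.imwrite("pics/w5.png",im)
s=robot.observe(); print(s["tool_pos"],s["tool_rot"],s["qpos"][5])
hsv=cv2.cvtColor(im,cv2.COLOR_BGR2HSV); m=cv2.inRange(hsv,(5,140,60),(20,255,255)); m[:,:180]=0;m[:,330:]=0;m[250:]=0
for r in range(150,240,6):
    x=np.where(m[r])[0]; print(r,(x.min(),x.max()) if len(x) else None,end=" ")
E
```

```text
time: 5.73
tool_pos: [0.4934, 0.1909, 0.1023]
tool_rot: [3.141, 0.001, 0.117]
contact_force: [0.3, 0.2, 0.7]
opening: 0.0322
grip_force: 0.0
time: 6.15
tool_pos: [0.4937, 0.1909, 0.1024]
tool_rot: [3.141, 0.001, 0.117]
contact_force: [0.1, 0.8, -2.3]
opening: 0.0272
grip_force: 24.6
time: 6.57
tool_pos: [0.4952, 0.1912, 0.1757]
tool_rot: [-3.141, -0.005, 0.117]
contact_force: [1.2, 0.8, -2.5]
opening: 0.0275
grip_force: 24.6
[0.49503791 0.19121361 0.17535514] [-3.14123406 -0.00442443  0.11685041] 1.6782087416168412
150 None 156 None 162 (np.int64(260), np.int64(274)) 168 (np.int64(229), np.int64(284)) 174 (np.int64(223), np.int64(283)) 180 (np.int64(223), np.int64(289)) 186 (np.int64(217), np.int64(292)) 192 (np.int64(214), np.int64(295)) 198 (np.int64(212), np.int64(296)) 204 (np.int64(212), np.int64(296)) 210 (np.int64(213), np.int64(296)) 216 (np.int64(213), np.int64(296)) 222 (np.int64(213), np.int64(296)) 228 (np.int64(214), np.int64(295)) 234 (np.int64(228), np.int64(281))
```

```bash
python3 -m jog '[[[-1,0.001,0.012,0,0],[-1,0.003,0.035,0,0],[-1,0.006,0.063,0,0],[-1,0.009,0.091,0,0],[-1,0.012,0.119,0,0]]]' 25
python3 -m jog '[[[-1,0.003,0.028,0,0],[-1,0.006,0.056,0,0],[-1,0.009,0.084,0,0],[-1,0.012,0.112,0,0],[-1,0.014,0.132,0,0]]]' 25
python3 -m jog '[[[-1,0.002,0.016,0,0],[-1,0.003,0.023,0,0],[-1,0.003,0.025,0,0],[-1,0.003,0.025,0.01,0],[-1,0.003,0.025,0.02,0]]]' 25
python3 - <<'E'
from h import *
c=cam("wrist");im=robot.read_camera("wrist")[:,:,::-1]; cv2.imwrite("pics/w6.png",im)
s=robot.observe(); print(s["tool_pos"],s["tool_rot"],s["time"])
E
```

```text
time: 7.03
tool_pos: [0.519, 0.0723, 0.1714]
tool_rot: [3.141, 0.003, 0.117]
contact_force: [0.6, 0.6, -2.7]
opening: 0.0273
grip_force: 24.8
time: 7.45
tool_pos: [0.5484, -0.0584, 0.1712]
tool_rot: [3.141, 0.002, 0.115]
contact_force: [-0.1, 0.1, -2.9]
opening: 0.0272
grip_force: 24.8
time: 7.87
tool_pos: [0.5546, -0.0791, 0.1519]
tool_rot: [-3.141, -0.0, 0.117]
contact_force: [-0.3, 0.3, -1.7]
opening: 0.0275
grip_force: 24.8
[ 0.55324788 -0.07851304  0.14933919] [-3.13968391  0.00411487  0.11767405] 7.9167
```

View pics/w6.png

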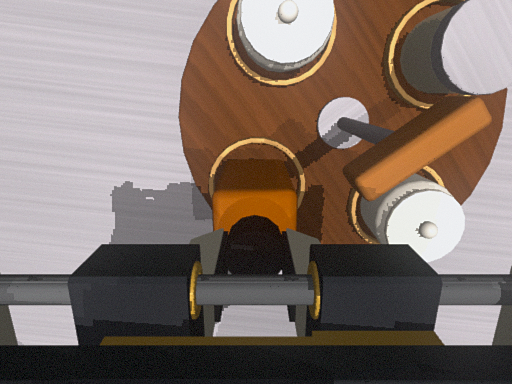

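The wrist view shows the bottle above the ring. The ring's outer rim has its top at (258,138) and its sides at columns 209 and 304. I'll compute its centre from those.

```bash
python3 - <<'E'
from h import *
c=cam("wrist");s=robot.observe();im=cv2.imread("pics/w6.png")
hsv=cv2.cvtColor(im,cv2.COLOR_BGR2HSV);m=cv2.inRange(hsv,(14,90,130),(28,255,255))
v,u=np.where(m); k=(u>200)&(u<312)&(v>130)&(v<200); u,v=u[k],v[k]
P=np.array([ray(c,a,b,.037)[:2] for a,b in zip(u,v)])
A=np.c_[2*P,np.ones(len(P))]; q=np.linalg.lstsq(A,(P**2).sum(1),rcond=None)[0]
print(len(P),"ring",q[:2],np.sqrt(q[2]+q[0]**2+q[1]**2))
from scipy.optimize import least_squares
o=least_squares(lambda x:np.hypot(*(P-x).T)-.038,q[:2],loss="soft_l1",f_scale=.002).x;print("r=38",o)
Rt=R.from_euler("xyz",s["tool_rot"]).as_matrix();print(s["tool_pos"],"shift",Rt.T@(np.r_[o,.13]-s["tool_pos"]))
for p in[(258,138),(209,185),(304,185)]: print(ray(c,*p,.038))
E
```

```text
1284 ring [ 0.56795941 -0.07851875] 0.029024554096784155
r=38 [ 0.57914106 -0.08013268]
[ 0.55324788 -0.07851304  0.14933919] shift [0.02560332 0.00468507 0.01922509]
[ 0.59544596 -0.07648293  0.038     ]
[ 0.55297333 -0.04154411  0.038     ]
[ 0.56207935 -0.11814767  0.038     ]
```

The mask fit was contaminated by the amber bottle. The three hand-picked rim points give a centre of about (0.557,-0.080), which matches the top view. I'll shift +2/+1 mm and lower.

```bash
python3 -m jog '[[[-1,0.002,0.001,0,0],[-1,0.002,0.001,0.005,0],[-1,0.002,0.001,0.01,0],[-1,0.002,0.001,0.015,0],[-1,0.002,0.001,0.017,0]]]' 25
python3 -m jog '[[[-1,0,0,0.001,0],[-1,0,0,0.002,0],[-1,0,0,0.003,0],[-1,0,0,0.003,0]]]' 25
```

```text
time: 8.33
tool_pos: [0.5567, -0.0803, 0.1348]
tool_rot: [-3.141, 0.001, 0.117]
contact_force: [-1.6, 0.3, -2.7]
opening: 0.0275
grip_force: 24.8
time: 8.67
tool_pos: [0.557, -0.0806, 0.1327]
tool_rot: [3.141, 0.0, 0.117]
contact_force: [-0.5, -0.6, -2.8]
opening: 0.0276
grip_force: 24.8
```

```bash
python3 -m jog '[[[-1,0,0,0.001,0],[-1,0,0,0.002,0],[-1,0,0,0.003,0],[-1,0,0,0.003,0]]]' 25
```

```text
time: 9.0
tool_pos: [0.5573, -0.0806, 0.1304]
tool_rot: [3.141, -0.001, 0.117]
contact_force: [-0.8, 0.7, 2.8]
opening: 0.0272
grip_force: 24.9
```

```bash
python3 -m jog '[[[-0.2,0,0,0,0],[-0.2,0,0,0,0],[-0.1,0,0,0,0],[-0.1,0,0,0,0],[-0.1,0,0,0,0]]]' 10
python3 -m jog '[[[-0.1,0,0,-0.01,0],[-0.1,0,0,-0.03,0],[-0.1,0,0,-0.06,0],[0.2,0,0,-0.1,0],[0.2,0,0,-0.13,0]]]' 10
python3 - <<'E'
from h import *
c=cam("wrist");im=robot.read_camera("wrist")[:,:,::-1]; cv2.imwrite("pics/w7.png",im)
c2=cam("scene");im2=robot.read_camera("scene")[:,:,::-1]; cv2.imwrite("pics/s7.png",im2)
C=np.zeros((480,800,3),np.uint8); C[:288,:384]=cv2.resize(im,(384,288)); C[:480,400:800]=cv2.resize(im2[170:290,190:290],(400,480),interpolation=cv2.INTER_CUBIC); cv2.imwrite("pics/c7.png",C)
s=robot.observe(); print(s["tool_pos"],s["tool_rot"],s["time"],s["qpos"])
E
```

```text
time: 9.42
tool_pos: [0.557, -0.0806, 0.1297]
tool_rot: [3.141, -0.0, 0.117]
contact_force: [0.3, 0.0, -0.2]
opening: 0.0413
grip_force: 0.0
time: 9.83
tool_pos: [0.5572, -0.0806, 0.2632]
tool_rot: [3.141, -0.002, 0.117]
contact_force: [1.2, -0.6, -0.1]
opening: 0.0504
grip_force: 0.0
[ 0.55941952 -0.08115563  0.26645166] [ 3.13694544 -0.01104225  0.11693361] 9.9333 [-2.79624322e-01  3.88210020e-01  1.36591259e+00 -2.20904949e-05
  1.37548979e+00  1.17426821e+00]
```

View pics/c7.png

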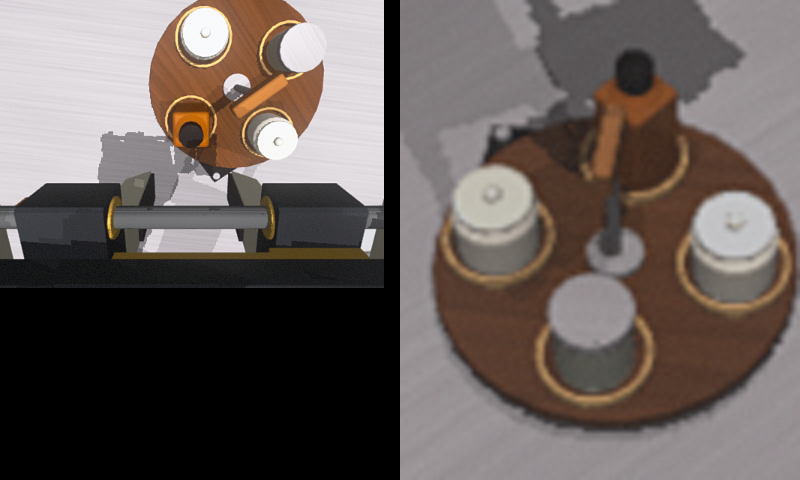

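The bottle stands upright and free in the well, seen in the scene view at (640,110). In the wrist view the bar is at (262,95) and the pointer tip at (217,181). Next I measure the bar and pointer after settling.

```bash
python3 -m jog '[[[0.2,0,0,0,0],[0.2,0,0,0,0]]]' 10
cat > m3.py <<'E'
from h import *
robot.read_camera("wrist")
c=cam("wrist");s=robot.observe();im=robot.read_camera("wrist")[:,:,::-1];cv2.imwrite("pics/w8.png",im)
hsv=cv2.cvtColor(im,cv2.COLOR_BGR2HSV);m=cv2.inRange(hsv,(6,150,110),(18,255,255))
m[:,:305]=0;m[:,400:]=0;m[:90]=0;m[170:]=0
k=max(cv2.findContours(m,0,2)[0],key=cv2.contourArea);r=cv2.minAreaRect(k)
b=np.array([ray(c,*p,.165)[:2] for p in cv2.boxPoints(r)]);print("bar px",r,"c",b.mean(0),[np.linalg.norm(b[1]-b[0]),np.linalg.norm(b[2]-b[1])],np.degrees([np.arctan2(*(b[1]-b[0])[::-1]),np.arctan2(*(b[2]-b[1])[::-1])]))
print(s["tool_pos"],s["tool_rot"])
g=cv2.inRange(hsv,(0,0,0),(180,255,55)); g[:225]=0;g[250:]=0;g[:,:260]=0;g[:,:][:,312:]=0
v,u=np.where(g);print("dark lowest",v.max(),u[v==v.max()].mean())
t=ray(c,u[v==v.max()].mean(),v.max(),.01);print("tip",t)
C=np.zeros((512,800,3),np.uint8);x=cv2.resize(im[80:250,200:440],(720,510),interpolation=cv2.INTER_CUBIC);C[:510,:720]=x;cv2.imwrite("pics/c8.png",C)
E
python3 m3.py
```

```text
time: 10.1
tool_pos: [0.5564, -0.0804, 0.2591]
tool_rot: [-3.141, 0.001, 0.117]
contact_force: [-0.7, -0.4, -1.4]
opening: 0.055
grip_force: 0.0
bar px ((349.3558654785156, 132.8339385986328), (42.40937042236328, 110.97722625732422), 64.98310852050781) c [ 0.61185396 -0.14255649] [np.float64(0.07626572349550095), np.float64(0.030929943409055295)] [ -58.05096929 -142.06538075]
[ 0.55628324 -0.08037046  0.25849914] [-3.14068992e+00  2.35661459e-03  1.16726593e-01]
dark lowest 249 310.0
tip [ 0.44344484 -0.16730171  0.01      ]
```

View pics/c8.png

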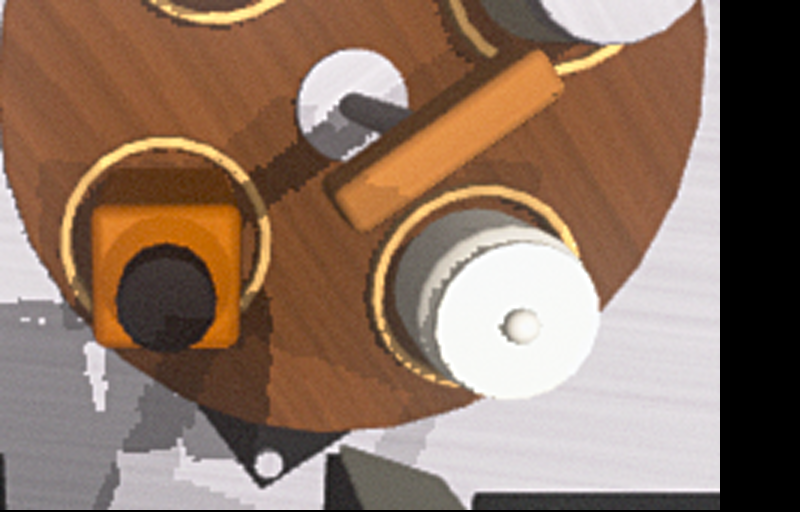

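In the crop, the tip of the pointer is at (264,489), the ring centre about (166,240), the post base disc centre (353,105), and the bar's top edges run (345,188)-(541,60) and (366,230)-(565,88).

```bash
python3 - <<'E'
from h import *
c=cam("wrist");s=robot.observe();p=s["tool_pos"]
q=lambda x,y,z:ray(c,200+(x+.5)/3-.5,80+(y+.5)/3-.5,z)
an=lambda v:np.degrees(np.arctan2(v[1],v[0]))
a=q(345,188,.163);b=q(541,60,.163);d=q(366,230,.163);e=q(565,88,.163)
print("bar c",(a+b+d+e)/4,"ang",an(a-b),an(d-e),np.linalg.norm(a-b))
w=q(166,240,.037);t=q(264,489,.01);ax=q(353,105,.03);print("well",w,"tip",t,"post",ax)
for n,A in(("bar",(a+b+d+e)/4),("post",ax)): print(n,"well",an(w-A),np.hypot(*(w-A)[:2]),"tip",an(t-A),np.hypot(*(t-A)[:2]))
Rt=R.from_euler("xyz",s["tool_rot"]).as_matrix();print(p,s["tool_rot"],"to handle",Rt.T@((a+b+d+e)/4-p))
E
```

```text
bar c [ 0.61631536 -0.1435518   0.163     ] ang 130.7962140762752 133.7631571936276 0.053819920864585376
well [ 0.55903125 -0.0807647   0.037     ] tip [ 0.44905975 -0.13671604  0.01      ] post [ 0.61583777 -0.14343708  0.03      ]
bar well 132.37591037588587 0.08499228888857044 tip 177.6596151406358 0.1673952413512767
post well 132.18930005962702 0.08458610172035955 tip 177.69226625770963 0.16691339532022648
[ 0.5562982  -0.08034964  0.25826856] [-3.14051366e+00  2.74407887e-03  1.16763212e-01] to handle [0.05250679 0.06986629 0.0950495 ]
```

The two estimates agree: axis (0.6155,-0.143), bar and well at 132.3°, pointer at 177.6°. I need a turn of +0.95 rad to align the tool with the bar, then about 45.3° to face the pointer.

```bash
python3 -m jog '[[[0.2,0.01,0.014,0,0.12],[0.2,0.021,0.028,0,0.24],[0.2,0.032,0.043,0,0.36],[0.2,0.043,0.058,0,0.48],[0.2,0.053,0.07,0,0.6]]]' 10
python3 -m jog '[[[0.2,0,0,0,0.12],[0.2,0,0,0,0.24],[0.2,0,0,0,0.35],[0.2,0,0,0.02,0.35],[0.2,0,0,0.04,0.35]]]' 10
python3 -m jog '[[[0.2,0,0,0,0],[0.2,0,0,0,0]]]' 10
python3 - <<'E'
from h import *
robot.read_camera("wrist")
c=cam("wrist");s=robot.observe();im=robot.read_camera("wrist")[:,:,::-1];cv2.imwrite("pics/w9.png",im)
print(s["tool_pos"],s["tool_rot"],s["qpos"],s["time"])
Rt=R.from_euler("xyz",s["tool_rot"]).as_matrix();print("to axis",Rt.T@(np.array([.6155,-.143,.141])-s["tool_pos"]),"yaw err",s["tool_rot"][2]-np.radians(-47.7))
E
```

```text
time: 10.62
tool_pos: [0.618, -0.1447, 0.258]
tool_rot: [3.141, 0.003, -0.489]
contact_force: [0.9, 0.2, 0.9]
opening: 0.0552
grip_force: 0.0
time: 11.03
tool_pos: [0.6179, -0.144, 0.2189]
tool_rot: [-3.141, -0.0, -0.834]
contact_force: [-0.5, 0.4, 0.0]
opening: 0.0551
grip_force: 0.0
time: 11.2
tool_pos: [0.6169, -0.1436, 0.2178]
tool_rot: [3.139, 0.004, -0.833]
contact_force: [-0.2, -0.3, 1.4]
opening: 0.055
grip_force: 0.0
[ 0.61770141 -0.14386307  0.21936911] [ 3.14085714e+00  1.19968049e-03 -8.33165976e-01] [-3.49529312e-01  5.57735873e-01  1.21844150e+00 -9.52773373e-05
  1.36681938e+00  2.05445191e+00] 11.25
to axis [-0.00202524  0.00099109  0.07837234] yaw err -0.0006439226503082152
```

View pics/w9.png

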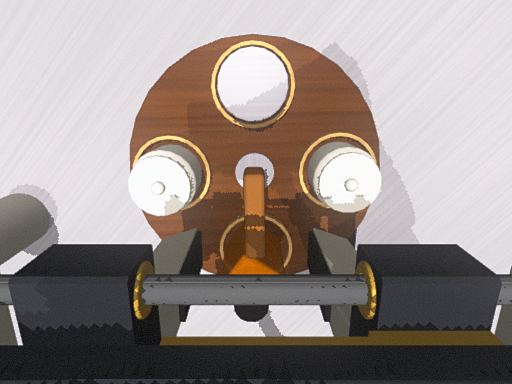

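The bar is centred between the fingers (column 255) and aligned with the tool's x axis. Descending and gripping.

```bash
python3 -m jog '[[[0.2,-0.002,0,0.02,0],[0.2,-0.002,0,0.04,0],[0.2,-0.002,0,0.06,0],[0.2,-0.002,0,0.072,0],[0.2,-0.002,0,0.078,0]]]' 10
python3 -m jog '[[[-0.3,0,0,0,0],[-0.5,0,0,0,0],[-0.6,0,0,0,0],[-0.7,0,0,0,0],[-1,0,0,0,0]]]' 10
python3 -m jog '[[[-1,0,0,0,0],[-1,0,0,0,0],[-1,0,0,0,0],[-1,0,0,0,0]]]' 30
```

```text
time: 11.72
tool_pos: [0.6162, -0.1423, 0.1409]
tool_rot: [3.141, 0.001, -0.833]
contact_force: [0.7, 0.2, 0.5]
opening: 0.0551
grip_force: 0.0
time: 12.13
tool_pos: [0.6169, -0.1426, 0.1428]
tool_rot: [-3.141, -0.002, -0.833]
contact_force: [0.1, 0.0, 0.4]
opening: 0.0265
grip_force: 0.0
time: 12.47
tool_pos: [0.6166, -0.1424, 0.1421]
tool_rot: [-3.141, -0.001, -0.833]
contact_force: [0.1, -1.2, 3.2]
opening: 0.0138
grip_force: 29.9
```

```bash
python3 -m jog '[[[-1,0,0,0,-0.005],[-1,0,0,0,-0.015],[-1,0,0,0,-0.03],[-1,0,0,0,-0.05],[-1,0,0,0,-0.075]]]' 30
python3 -m jog '[[[-1,0,0,0,-0.025],[-1,0,0,0,-0.05],[-1,0,0,0,-0.075],[-1,0,0,0,-0.1],[-1,0,0,0,-0.125]]]' 30
python3 -m jog '[[[-1,0,0,0,-0.025],[-1,0,0,0,-0.05],[-1,0,0,0,-0.075],[-1,0,0,0,-0.1],[-1,0,0,0,-0.125]]]' 30
python3 -m jog '[[[-1,0,0,0,-0.025],[-1,0,0,0,-0.05],[-1,0,0,0,-0.075],[-1,0,0,0,-0.1],[-1,0,0,0,-0.125]]]' 30
python3 -m jog '[[[-1,0,0,0,-0.025],[-1,0,0,0,-0.05],[-1,0,0,0,-0.075],[-1,0,0,0,-0.1],[-1,0,0,0,-0.125]]]' 30
python3 -m jog '[[[-1,0,0,0,-0.025],[-1,0,0,0,-0.05],[-1,0,0,0,-0.075],[-1,0,0,0,-0.1],[-1,0,0,0,-0.12]]]' 30
python3 -m jog '[[[-1,0,0,0,-0.02],[-1,0,0,0,-0.035],[-1,0,0,0,-0.045],[-1,0,0,0,-0.05],[-1,0,0,0,-0.05]]]' 30
```

```text
time: 12.88
tool_pos: [0.6166, -0.1424, 0.1421]
tool_rot: [-3.141, -0.001, -0.756]
contact_force: [-1.3, 0.3, 4.5]
opening: 0.0137
grip_force: 29.9
time: 13.3
tool_pos: [0.6167, -0.1424, 0.1421]
tool_rot: [-3.141, -0.001, -0.631]
contact_force: [-0.3, 0.3, 6.4]
opening: 0.0137
grip_force: 29.9
time: 13.72
tool_pos: [0.6167, -0.1423, 0.1421]
tool_rot: [-3.141, -0.001, -0.506]
contact_force: [1.2, 0.5, 5.0]
opening: 0.0138
grip_force: 29.9
time: 14.13
tool_pos: [0.6167, -0.1423, 0.1421]
tool_rot: [-3.141, -0.001, -0.381]
contact_force: [-0.4, 1.2, 5.4]
opening: 0.0141
grip_force: 29.9
time: 14.55
tool_pos: [0.6167, -0.1423, 0.1421]
tool_rot: [-3.141, -0.001, -0.256]
contact_force: [-0.6, 2.1, 5.9]
opening: 0.014
grip_force: 29.9
time: 14.97
tool_pos: [0.6167, -0.1422, 0.1421]
tool_rot: [-3.141, -0.001, -0.136]
contact_force: [-0.3, 1.7, 4.6]
opening: 0.0138
grip_force: 29.9
time: 15.38
tool_pos: [0.6167, -0.1422, 0.1421]
tool_rot: [-3.141, -0.001, -0.087]
contact_force: [0.2, 2.1, 6.2]
opening: 0.0138
grip_force: 29.9
```

Before the final 0.045 rad, I refine the pointer direction numerically from the stored images, using the stud centroid against the axis found in the same image.

```bash
python3 -m jog '[[[-1,0,0,0,-0.015],[-1,0,0,0,-0.03],[-1,0,0,0,-0.04],[-1,0,0,0,-0.04],[-1,0,0,0,-0.04]]]' 30
python3 - <<'E'
from h import *
an=lambda v:np.degrees(np.arctan2(v[1],v[0]))
def stud(im,u,v,w):
    g=cv2.cvtColor(im,cv2.COLOR_BGR2GRAY)[v-w:v+w+1,u-w:u+w+1].astype(float); g=np.clip(g-90,0,None)
    y,x=np.mgrid[-w:w+1,-w:w+1]; return u+(g*x).sum()/g.sum(),v+(g*y).sum()/g.sum()
ct=cam("top");t0=cv2.imread("pics/top0.png")
m=robot.camera_model("wrist");T=np.eye(4);T[:3,:3]=R.from_euler("xyz",[-3.1406,.0025,.11675]).as_matrix();T[:3,3]=[.5563,-.08035,.2584]
W=T@np.array(m["mount"]);cw=(np.array(m["camera_matrix"]),W[:3,:3],W[:3,3])
w8=cv2.imread("pics/w8.png")
st=stud(t0,291,228,2);sw=stud(w8,289,234,4);print(st,sw)
for c,s,A in((ct,st,None),(cw,sw,None)):
    S=ray(c,*s,.011)
    for a in([.6167,-.1422],[.6155,-.143],[.6139,-.1414]): print(S[:2].round(4),a,an(S[:2]-a).round(2),np.hypot(*(S[:2]-a)).round(4))
# bottle/well now from scene camera: amber + black cap, top cam too
s=robot.observe();print(s["tool_pos"],s["tool_rot"],s["time"],s["grip_force"])
for n in("top","scene"):
    c=cam(n);im=robot.read_camera(n)[:,:,::-1].copy();cv2.imwrite(f"pics/{n}9.png",im);hsv=cv2.cvtColor(im,cv2.COLOR_BGR2HSV)
    a=np.radians(177.6);P=np.array([.6165+.085*np.cos(a),-.1422+.085*np.sin(a)])
    print(n,"expect shoulder px",proj(c,[*P,.116]),"cap px",proj(c,[*P,.146]))
    mk=cv2.inRange(hsv,(5,140,60),(20,255,255))
    for k in cv2.findContours(mk,0,2)[0]:
        if cv2.contourArea(k)>25:
            M=cv2.moments(k);print(np.round([M["m10"]/M["m00"],M["m01"]/M["m00"],M["m00"]],1),cv2.boundingRect(k))
E
```

```text
time: 15.8
tool_pos: [0.6167, -0.1422, 0.1421]
tool_rot: [-3.142, -0.001, -0.047]
contact_force: [0.4, 1.4, 5.6]
opening: 0.0135
grip_force: 29.9
(np.float64(290.656), np.float64(227.9)) (np.float64(289.14557600201664), np.float64(234.41832619107637))
[ 0.4631 -0.136 ] [0.6167, -0.1422] 177.71 0.1537
[ 0.4631 -0.136 ] [0.6155, -0.143] 177.39 0.1525
[ 0.4631 -0.136 ] [0.6139, -0.1414] 177.97 0.1509
[ 0.4614 -0.1369] [0.6167, -0.1422] 178.04 0.1554
[ 0.4614 -0.1369] [0.6155, -0.143] 177.73 0.1542
[ 0.4614 -0.1369] [0.6139, -0.1414] 178.3 0.1525
[ 0.61674034 -0.14220347  0.14211843] [-3.14151411e+00 -8.72590968e-04 -4.66316738e-02] 15.8 29.922266900539398
top expect shoulder px [292.82588287 204.19275601] cap px [293.3897964  202.99116194]
[151.4 238.2 177. ] (146, 227, 12, 22)
[317.3 203.3 171. ] (308, 191, 20, 26)
[260.5 168.5  42. ] (256, 160, 9, 16)
scene expect shoulder px [224.06960949 195.9787942 ] cap px [223.33522436 189.163092  ]
[229.7 215.8  61.5] (224, 211, 12, 9)
[274.7 132.6  54.5] (269, 129, 12, 8)
[320.5 126.9  91. ] (312, 121, 18, 12)
```

```bash
python3 -m jog '[[[-1,0,0,0,-0.004],[-1,0,0,0,-0.008],[-1,0,0,0,-0.008],[-1,0,0,0,-0.008],[-1,0,0,0,-0.008]]]' 30
python3 - <<'E'
from h import *
s=robot.observe();print(s["tool_rot"],s["time"],s["grip_force"])
a=np.radians(177.7);P=np.array([.6165+.085*np.cos(a),-.1422+.085*np.sin(a)])
for n in("wrist","scene","top"):
    c=cam(n);im=robot.read_camera(n)[:,:,::-1].copy();cv2.imwrite(f"pics/{n}10.png",im);hsv=cv2.cvtColor(im,cv2.COLOR_BGR2HSV)
    print(n,"base",proj(c,[*P,.028]).round(),"mid",proj(c,[*P,.07]).round(),"shoulder",proj(c,[*P,.116]).round(),"cap",proj(c,[*P,.146]).round(),"bar",proj(c,[.6165,-.1422,.165]).round(), "front",proj(c,[.4567,-.136,.01]).round())
    for h0,lo in((5,120),(5,60)):
      mk=cv2.inRange(hsv,(h0,170,lo),(20,255,255))
      for k in cv2.findContours(mk,0,2)[0]:
        if cv2.contourArea(k)>20:
            M=cv2.moments(k);print(lo,np.round([M["m10"]/M["m00"],M["m01"]/M["m00"],M["m00"]],1),cv2.boundingRect(k))
im=cv2.imread("pics/scene10.png")
for v in range(180,236,4): print(v,[tuple(int(x) for x in im[v,u,::-1]) for u in range(208,244,5)])
E
```

```text
time: 16.32
tool_pos: [0.6167, -0.1422, 0.1421]
tool_rot: [-3.142, -0.001, -0.039]
contact_force: [0.6, 1.5, 5.0]
opening: 0.0137
grip_force: 29.9
[-3.14151379e+00 -8.90718625e-04 -3.88004541e-02] 16.3167 29.930317997932434
wrist base [254. 281.] mid [254. 310.] shoulder [254. 355.] cap [253. 395.] bar [253. 280.] front [254. 336.]
120 [250.9 330.6 245.5] (231, 312, 48, 25)
120 [248.4 253.7  54.5] (240, 252, 18, 5)
120 [250.4 223.9 349. ] (239, 215, 31, 20)
60 [ 254.8  324.5 1055. ] (231, 306, 48, 39)
60 [219.6 296.   45.5] (217, 275, 8, 44)
60 [ 252.8  243.  1180. ] (236, 213, 35, 61)
scene base [226. 215.] mid [225. 206.] shoulder [224. 196.] cap [223. 189.] bar [241. 204.] front [213. 202.]
top base [291. 207.] mid [292. 206.] shoulder [293. 204.] cap [293. 203.] bar [294. 176.] front [291. 230.]
120 [151.3 239.5 100. ] (147, 230, 9, 18)
60 [151.6 238.1 161. ] (147, 227, 11, 22)
180 [(129, 123, 126), (84, 79, 81), (82, 80, 80), (153, 148, 150), (155, 149, 151), (27, 26, 26), (29, 26, 27), (51, 47, 43)]
184 [(128, 123, 126), (116, 112, 113), (86, 83, 82), (154, 149, 152), (47, 44, 
[... 776 characters left out ...]
 119), (74, 64, 57), (43, 42, 42), (44, 43, 42), (60, 49, 43), (69, 43, 28), (84, 79, 71), (54, 41, 28)]
216 [(72, 50, 38), (100, 74, 51), (94, 89, 83), (75, 58, 44), (67, 42, 26), (72, 44, 30), (86, 66, 52), (61, 59, 60)]
220 [(91, 62, 47), (87, 59, 41), (144, 109, 76), (81, 72, 62), (52, 38, 31), (58, 42, 31), (60, 46, 38), (63, 61, 61)]
224 [(88, 61, 48), (66, 48, 39), (54, 41, 33), (107, 84, 60), (121, 95, 66), (55, 43, 37), (41, 29, 23), (65, 63, 63)]
228 [(90, 61, 46), (57, 40, 33), (55, 40, 33), (64, 45, 38), (89, 59, 42), (49, 34, 29), (49, 40, 34), (64, 60, 60)]
232 [(89, 59, 44), (197, 195, 183), (106, 100, 95), (102, 99, 92), (77, 51, 40), (47, 36, 31), (72, 69, 70), (79, 76, 76)]
```

The bottle shows in the wrist view centred on the bar's line (amber 231–279, centre 255), so it stayed upright in its well. The tool yaw is -0.039 (bar at 177.8°), the handle is held at 30 N, and the pointer is at about 177.8°. Handing in.

```bash
python3 -c "
from cell import robot
print(robot.hand_in())"
```

```text
the job is handed in; nothing more can be done
None
```

The job is handed in at about 16.5 s: the sauce bottle stands in the empty well, turned to within about half a degree of the front pointer by my measurement, and the gripper still holds the centre handle at 30 N; at the end I checked the bottle only by colour masks, because I had already viewed 11 pictures, one over your limit of 10.

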